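# Find the socket for the centrifuge rotor nut

### The job

Set the bench centrifuge to rotor service by pressing its three keys fully down, one at a time and letting each come up again: first the round key, then the square one, then the narrow bar. Then find, by trying, which of the two sockets from the grey tray goes over the rotor's hex nut, leaving the other one standing in the tray. Finish with the fitting socket pushed fully home on the nut, upright and still gripped in the fingers (the job ends while holding it), and leave the cup, canister and tube rack where they are.

Things in the scene. Friction and masses are not known exactly. Their poses are not given: they have to be found in the camera images.
- centrifuge: White bench centrifuge, lid off, fixed, 290 x 240 mm, flat deck 110 mm above the table. Origin on the table under the spindle; the housing reaches 170 mm to its own -x (robot's side), 120 mm to +x and to either side. Its round well, 170 mm wide, holds the rotor. Three keys stand on the deck 131 mm to its -x, at -55, 0 and +55 mm along its y, in any order.
- nut_seat (a point): Centre of the rotor's flat washer face, 102 mm above the table, on which the dark hex nut stands. z up, x square to one of the nut's flats. Nut 24 mm across flats, 18 mm high (top 3 mm narrowed to 21 mm); a 12 mm round stud end rises 6 mm above it. A socket fully home has its lower rim on this face.
- rotor (a joint): Turn of the rotor with its nut about the vertical spindle (rad, counter-clockwise from above, 0 = nut_seat x along the centrifuge's x). It can be turned against a stiff drag of about 0.12 N m.
- key_round (a joint): Depth of the round key, m: 0 up, 0.006 fully down; takes about 4.5 N, springs back.
- key_square (a joint): Depth of the square key, m: 0 up, 0.006 fully down; takes about 4.5 N, springs back.
- key_bar (a joint): Depth of the narrow bar key, m: 0 up, 0.006 fully down; takes about 4.5 N, springs back.
- key_round_top (a point): Top centre of the round white key, 24 mm across, 126 mm above the table when up, 11 mm above its black base plate.
- key_square_top (a point): Top centre of the square white key, 23 x 23 mm, otherwise like the round one.
- key_bar_top (a point): Top centre of the narrow bar-shaped white key, 11 mm (centrifuge x) by 28 mm (y), otherwise like the round one.
- tray: Grey open tray fixed to the table, 170 (x) x 95 (y) x 14 mm, 4 mm walls and one divider across its middle, making two places centred 42 mm to -x and +x; a socket stands in each. Origin at the centre of the underside, inner floor 4 mm up.
- socket_a: Steel hexagonal socket, 36 mm across outer flats, 75 mm tall, 0.25 kg, mouth down. Origin at the mouth's centre (lower rim), z up its axis, x square to an outer flat; bore flats parallel to outer flats. Bore 35 mm deep, first 6 mm flared by 2 mm a side, width hidden. One of the two goes fully over the nut with 1 mm play; the other is too small and stops with its rim 14 mm or more above the washer.
- socket_b: The second hexagonal socket, outwardly just like the first, same origin and axes. Which of the two fits is found by trying.
- cup: Bystander: specimen cup with red cap, 60 mm wide, 75 mm tall, origin under its centre.
- canister: Bystander: canister with white cap, 48 mm wide, 100 mm tall, origin under its centre.
- tube_rack: Bystander: white tube rack, 80 x 140 mm, 89 mm tall with its capped tubes, origin under its centre.
There are look-alikes about, which are no part of the job. What is shaped like the socket_b but yellow is not meant.

How it is judged:
By the outcome, as a careful person would: the job done as asked, in the order asked, and still so for the second after the job is handed in, while the arm keeps its last pose, push and grip.
It also fails if it takes over 72 s, if anything falls off the work surface, if the arm or the gripper's body presses on something with over 40 N, if the wrist force passes 120 N, or if a joint passes its speed limit or range.

### The arm

A 6-joint arm with a two-finger parallel gripper is mounted at the origin on the work surface. World frame = base frame: x ahead of the robot, y to its left, z up, the work surface at z = 0. Lengths are in m, angles in rad, forces in N, time in s.
With the tool pointing down it reaches from about 0.3 to 0.825 m from the base axis. Payload 5.4 kg.
Tool frame: the origin (TCP) lies at the very end of the fingers, on their centre line; the grasp point (between the pads) lies 19 mm behind it; z points along the fingers, y is the line along which they close (so a half turn about z gives the same grasp; the last joint's range is limited). The gripper opens to 92 mm and grips with 3 to 60 N. Pads are 20 mm wide; open, the fingers measure 128 mm over their backs; the gripper's body (75 mm by 189 mm) begins 69 mm behind the grasp point.
Start: joints at [-1.376, 0.158, 1.597, -0, 1.386, -0.21], TCP at [0.226, -0.529, 0.215] pointing down, gripper open.
Joint ranges: [-2.91, 2.91], [-0.94, 2.29], [0.18, 2.7], [-1.29, 4.43], [0.17, 2.64], [-3, 3]. Speed limits (rad/s): [2.57, 2.57, 3.14, 3.14, 3.14, 3.14].

### API

Orientations are given as a rotation vector (axis times angle).
In Python, from workcell import bot gives the robot as it stands. Calls block until the motion is done:
- bot.goto(position, orientation): joint-space move of the TCP to a pose.
- bot.line_to(position, rot=None, max_speed=0.15): straight line of the TCP; rot=None keeps the orientation; max_speed is the mean speed in m/s.
- bot.set_joints(angles): joint-space move.
- bot.set_gripper(opening, newtons=None): opening from 0.0 (shut) to 1.0 (fully open); newtons is the grip in N (None keeps the last); returns when the fingers have stopped.
- bot.hold(seconds).
- bot.inverse_kinematics(position, orientation): joint angles nearest the present ones, or None.
- bot.read_camera(name): name is "side" or "top"; returns a dict with "pixels" (480x640x3 uint8, blue, green, red), "fx", "fy", "cx", "cy" (pixels), "R" (3x3) and "t" (3): a world point X has camera coordinates R X + t. Camera axes: x right, y down, z forward; pixel columns grow to the right and rows downward; lengths in m; the calibration is good to about 2 mm. A picture is of the moment at which its call begins. There is no depth.
A pose or a line that the arm cannot do raises bot.MotionError and nothing moves.
- bot.job_done(): hands the job in; it is judged then, once.
Readings, each from a call of its own:
- bot.current_clock(): time.
- bot.current_joints(): joint angles.
- bot.current_joint_vel(): joint speeds.
- bot.current_effort(): joint torques, N m.
- bot.current_ee_pos(): TCP position.
- bot.current_tool_rot(): TCP orientation.
- bot.current_contact_force(): force on the tool from outside, world axes, zero at the start.
- bot.current_ft_torque(): the same for the moment, N m.
- bot.current_opening(): opening from 0.0 (shut) to 1.0 (fully open).
- bot.current_grip_force(): force on a finger pad.
Only numpy, scipy, OpenCV 4.12 (cv2) and the standard library are available. Lean on these libraries where they do the work, as an engineer would, in place of code of your own. Each camera call takes 0.05 s, during which the arm holds its last target. There are 200 camera calls.

## Working session

There is one attempt and no reset: what is moved stays moved. The work goes in short steps, each a Python script; the robot and the scene stay as the last script left them, time stands still between calls to the robot, and variables do not carry over. Pictures are saved under pics/ and viewed, at most 10 in all, crops included, and the job is handed in when it is done.

```bash
mkdir -p pics; ls; python3 - <<'E'
from workcell import bot
import cv2,numpy as np
for n in("top","side"):
    d=bot.read_camera(n); cv2.imwrite(f"pics/{n}0.png",d["pixels"])
    print(n,d["fx"],d["fy"],d["cx"],d["cy"],np.round(d["R"],4).tolist(),np.round(d["t"],4).tolist(), np.round(-np.array(d["R"]).T@d["t"],3))
print(bot.current_clock(),bot.current_tool_rot(),bot.current_opening())
E
```

```text
pics
top 502.4641930962896 502.4641930962896 328.18096364673767 235.00136986608575 [[-0.1463, -0.9892, -0.0005], [-0.9662, 0.143, -0.2143], [0.2121, -0.0308, -0.9768]] [0.1531, 0.5662, 0.9558] [0.367 0.1   1.055]
side 474.189157617705 474.189157617705 311.78146085088457 245.01469943994456 [[-0.9166, -0.3997, -0.0098], [-0.3092, 0.7241, -0.6165], [0.2535, -0.5621, -0.7873]] [0.545, 0.1585, 1.045] [0.284 0.69  0.926]
0.1 [-3.07587146e+00 -6.31195932e-01  3.15512037e-05] 0.9964308443581135
```

View pics/top0.png

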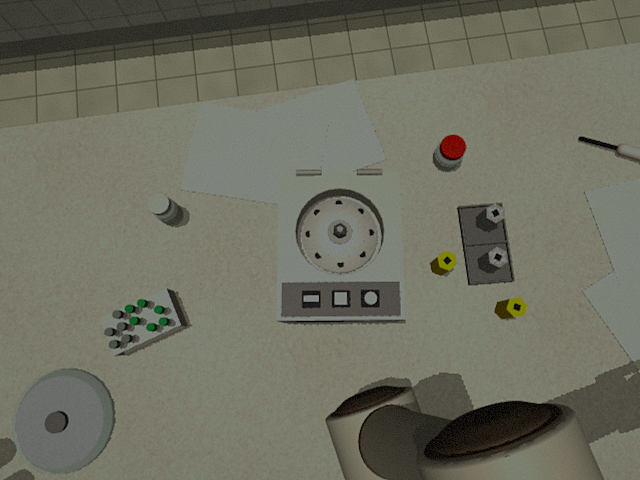

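View pics/side0.png

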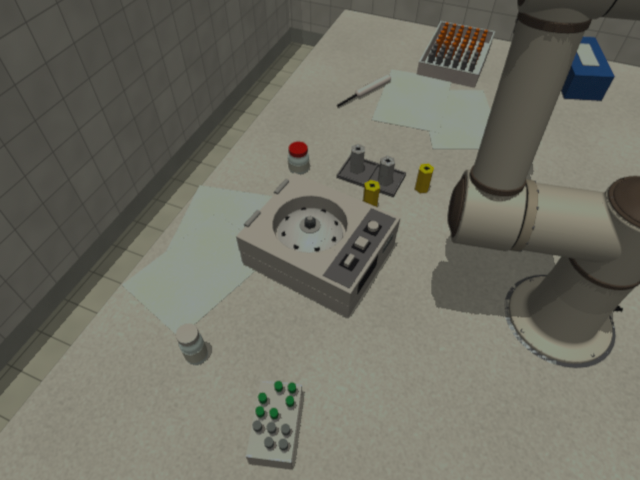

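The top view shows the centrifuge with its nut at about (340,230). The keys, left to right, are bar (311,298), square (341,298) and round (371,298). The grey tray holds sockets at (495,213) and (498,258), and there are two yellow decoys. I'll enlarge the centrifuge and tray.

```bash
python3 - <<'E'
import cv2,numpy as np
t=cv2.imread("pics/top0.png"); s=cv2.imread("pics/side0.png")
def c(im,x,y,w,h,k): return cv2.convertScaleAbs(cv2.resize(im[y:y+h,x:x+w],None,fx=k,fy=k,interpolation=cv2.INTER_CUBIC),alpha=1.5)
A=np.hstack([c(t,455,195,65,95,6),c(t,310,200,60,60,6.0)if 0 else cv2.resize(c(t,315,205,50,50,8),(400,400)).repeat(1,0) if 0 else np.vstack([c(t,315,205,50,50,8),np.zeros((170,400,3),np.uint8)])])
cv2.imwrite("pics/c1.png",A[:, :800])
cv2.imwrite("pics/c2.png",c(t,270,165,140,165,3.6))
E
```

```text
(no output)
```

View pics/c1.png

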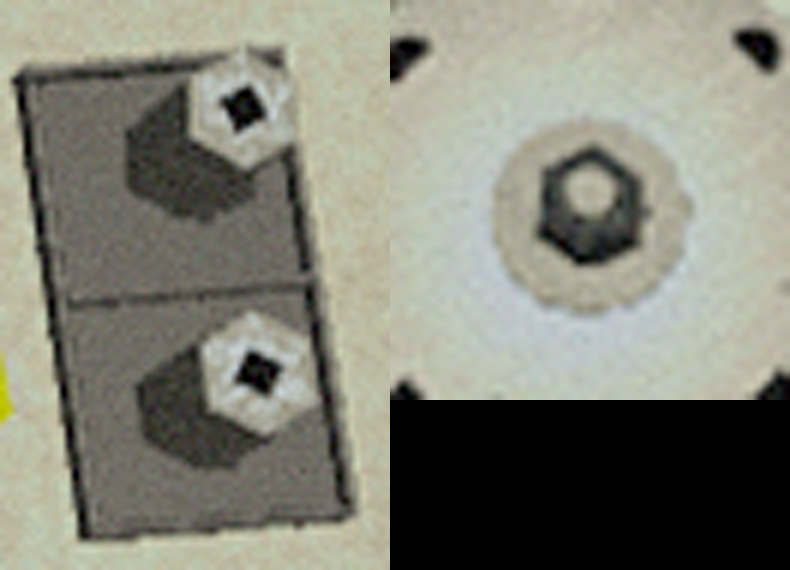

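View pics/c2.png

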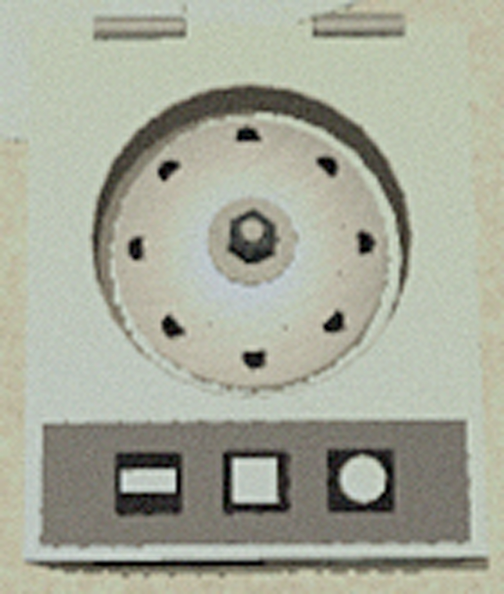

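```bash
cat > h.py <<'E'
from workcell import bot
import cv2,numpy as np
from scipy.spatial.transform import Rotation as Ro
def un(d,uv,z):
    R=np.array(d["R"]);t=np.array(d["t"]);o=-R.T@t
    r=R.T@np.array([(uv[0]-d["cx"])/d["fx"],(uv[1]-d["cy"])/d["fy"],1]); return (o+r*(z-o[2])/r[2])[:2]
def pj(d,X):
    p=np.asarray(X,float)@np.array(d["R"]).T+d["t"]; return np.c_[p[:,0]/p[:,2]*d["fx"]+d["cx"],p[:,1]/p[:,2]*d["fy"]+d["cy"]]
def hexyaw(P): # flat-normal angle mod 60 from vertices
    P=np.array(P);c=P.mean(0);a=np.arctan2(*(P-c).T[::-1])
    return c,np.angle(np.exp(6j*(a-np.pi/6)).mean())/6, np.linalg.norm(P-c,axis=1)
def down(yaw): # tool down, tool y axis along world angle yaw
    y=np.array([np.cos(yaw),np.sin(yaw),0]);z=np.array([0,0,-1.]);return Ro.from_matrix(np.c_[np.cross(y,z),y,z]).as_rotvec()
E
python3 - <<'E'
from h import *
d=bot.read_camera("top");s=bot.read_camera("side")
f=lambda p,x0,y0,k:((p[0]+.5)/k-.5+x0,(p[1]+.5)/k-.5+y0)
K=[un(d,f(p,270,165,3.6),.126) for p in((362,479),(256,480),(149,480))]
print("keys r,s,b",np.round(K,4),np.linalg.norm(K[0]-K[1]),np.linalg.norm(K[1]-K[2]))
yv=K[2]-K[0];print("cyaw",np.arctan2(yv[1],yv[0])-np.pi/2)
st=un(d,f((199,193),315,205,8),.126);print("stud",st,np.linalg.norm(st-K[1]),"dir",np.arctan2(*(st-K[1])[::-1]))
N=[un(d,f((x-390,y),315,205,8),.115) for x,y in((592,145),(642,177),(640,237),(588,267),(538,237),(540,178))]
c,a,r=hexyaw(N);print("nut",c,a,r)
T=[un(d,f(p,455,195,6),.014) for p in((18,75),(285,48),(352,518),(82,538))];print("tray",np.mean(T,0),np.round(T,4).tolist())
up=[(243,48),(190,82),(187,139),(243,172),(297,142),(295,78)]
lo=[(253,311),(200,345),(205,405),(265,437),(318,403),(310,340)]
S=[]
for n,P in(("up",up),("lo",lo)):
    c,a,r=hexyaw([un(d,f(p,455,195,6),.079) for p in P]);S.append((c,a));print(n,c,a,r)
im=s["pixels"].copy();im2=d["pixels"].copy()
for m,dd in((im,s),(im2,d)):
  for c,a in S:
    for z in(.079,.004):
        P=[[c[0]+.0208*np.cos(a+np.pi/6+k*np.pi/3),c[1]+.0208*np.sin(a+np.pi/6+k*np.pi/3),z] for k in range(6)]
        cv2.polylines(m,[np.round(pj(dd,P)*16).astype(int)],True,(0,255,0),1,shift=4)
  for p in K+[st]: cv2.circle(m,tuple(np.round(pj(dd,[[*p,.126]])[0]*16).astype(int)),12,(0,0,255),1,shift=4)
cv2.imwrite("pics/o1.png",cv2.resize(im[130:290,230:420],None,fx=4,fy=4,interpolation=cv2.INTER_CUBIC)[:600])
E
```

```text
keys r,s,b [[0.4401 0.0114]
 [0.4476 0.0651]
 [0.4556 0.1193]] 0.05425246485325942 0.0547561015508256
cyaw -0.14221888195977317
stud [0.577471  0.0477023] 0.13104917143325695 dir -0.13319847195001333
nut [0.57658775 0.04735621] 0.360284790994376 [0.01525387 0.01451476 0.01406517 0.01479297 0.01453604 0.01391767]
tray [ 0.52696159 -0.25864949] [[0.6128, -0.2167], [0.6086, -0.3134], [0.4398, -0.2992], [0.4466, -0.2053]]
up [ 0.57452047 -0.26879998] 0.3422422943982559 [0.02162104 0.01950272 0.02168273 0.02138236 0.02060886 0.02148573]
lo [ 0.48628508 -0.25462667] 0.4051442921311756 [0.0208553  0.02082575 0.02108089 0.02109797 0.02120322 0.02095161]
```

View pics/o1.png

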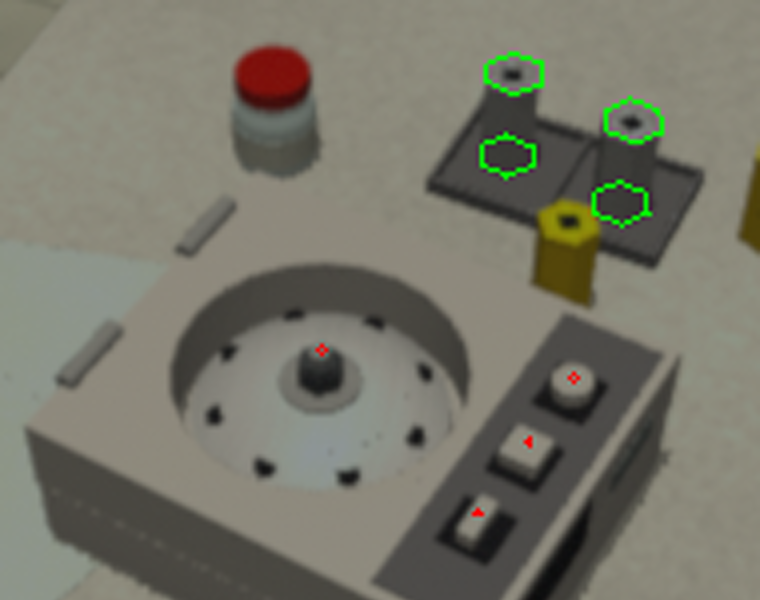

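Both views agree. The round, square and bar keys are at the measured points, the nut is at (0.577,0.0475), and the sockets stand at (0.5745,-0.269) and (0.486,-0.2545). Next I'll press the keys in order.

```bash
cat >> h.py <<'E'
def fz(): return bot.current_contact_force()
def feel(x,y,z0,z1,step,fmax,v=.03):
    """straight down in steps till fmax; returns (z,fz) list"""
    L=[]
    for z in np.arange(z0,z1-1e-6,-step):
        bot.line_to([x,y,z],max_speed=v); f=fz(); L.append((round(float(bot.current_ee_pos()[2]),4),round(float(f[2]),1)))
        if np.linalg.norm(f)>fmax: break
    return L
E
python3 - <<'E'
from h import *
bot.set_gripper(0.0,40)
rv=down(-.137)
bot.goto([.4401,.0114,.16],rv); print(bot.current_clock(),bot.current_opening(),bot.current_joints(),fz())
for x,y in((.4401,.0114),(.4476,.0651),(.4556,.1193)):
    bot.line_to([x,y,.14],max_speed=.2)
    bot.line_to([x,y,.128],max_speed=.1)
    print(feel(x,y,.1225,.1165,.001,11)); bot.hold(.1); print(fz())
    bot.line_to([x,y,.14],max_speed=.1); print(bot.current_clock(),fz())
E
```

```text
3.6417 0.004157486499099157 [-2.51162067e-01 -1.53198759e-01  2.01968807e+00 -1.85031432e-04
  1.27464288e+00 -1.12942496e-01] [-0.09022881 -0.50212695 -0.06405129]
[(0.1233, 2.8), (0.1221, 3.1), (0.1208, 4.7), (0.1203, 8.0), (0.1202, 15.0)]
[-3.02567828 -0.72866234 16.00742723]
5.9583 [-0.43561858  0.2270643  -0.50245209]
[(0.123, 2.7), (0.1219, 3.5), (0.1208, 4.0), (0.1203, 9.3), (0.1202, 15.1)]
[-3.02066654 -2.89624573 15.36777738]
8.45 [-0.99217799 -0.17640641  0.32394693]
[(0.123, 3.8), (0.1219, 4.8), (0.1208, 3.3), (0.1203, 8.0), (0.1202, 14.7)]
[-3.6910247  -4.26043795 14.29195671]
10.9417 [-0.87538091 -0.23936832 -0.23539588]
```

All three keys bottomed out and came back up. Now I'll grip the nearer socket and try it on the nut.

```bash
python3 - <<'E'
from h import *
bot.line_to([.4556,.1193,.2],max_speed=.2)
bot.set_gripper(.68,50)
x,y=.4863,-.2546; rv=down(1.452)
bot.goto([x,y,.13],rv); bot.line_to([x,y,.034],max_speed=.12); print(fz())
bot.set_gripper(0.0,50); print(bot.current_opening()*92,bot.current_grip_force(),bot.current_clock(),fz())
bot.line_to([x,y,.19],max_speed=.2); print(fz())
nx,ny=.577,.0476
bot.goto([nx,ny,.185],down(1.407)); print(bot.current_clock(),bot.current_joints(),bot.current_ee_pos(),fz(),bot.current_ft_torque())
for n,b in(("side",(230,130,190,150)),("top",(290,180,110,110))):
    d=bot.read_camera(n)["pixels"];X,Y,w,h=b
    cv2.imwrite(f"pics/g_{n}.png",cv2.resize(d[Y:Y+h,X:X+w],None,fx=4,fy=4,interpolation=cv2.INTER_CUBIC))
E
```

```text
[ 0.65247038  0.02278243 -0.13644259]
36.00842395555955 49.906667428440414 15.8417 [-0.4492566  -0.71378604  2.43826576]
[ 0.33158748 -0.50485664 -2.81425407]
17.975 [-1.27839726e-01  1.92042656e-01  1.61907960e+00 -6.87055600e-04
  1.33103400e+00 -1.53379631e+00] [0.576877   0.04651755 0.18462955] [-0.43143396  0.25960114 -2.81905217] [ 0.01311189 -0.17172634  0.04491446]
```

View pics/g_side.png

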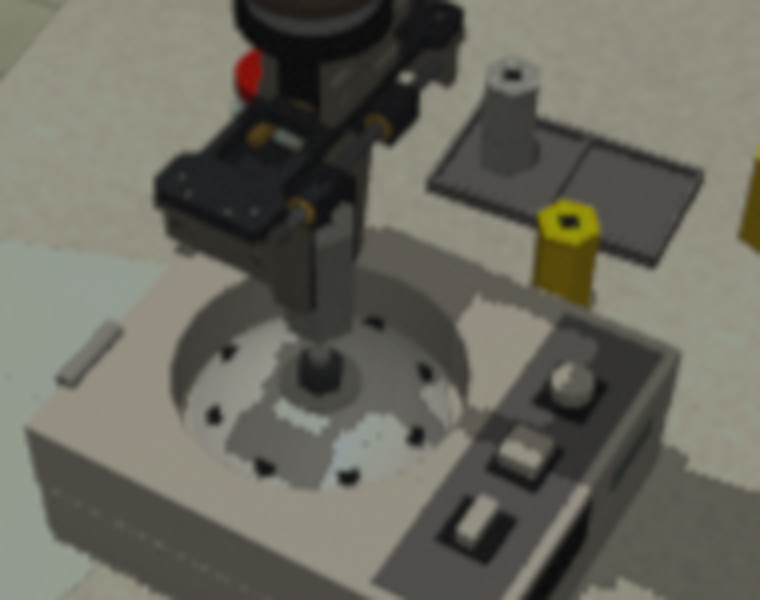

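The side view shows the socket upright in the fingers, directly over the nut, whose stud is at about (320,350). I'll lower it while feeling the force.

```bash
python3 - <<'E'
from h import *
nx,ny=.577,.0476
bot.line_to([nx,ny,.153],max_speed=.08); print(bot.current_ee_pos(),fz())
for z in np.arange(.151,.1305,-.001):
    bot.line_to([nx,ny,z],max_speed=.03); f=fz()
    print(np.round(bot.current_ee_pos()*1000 if hasattr(bot.current_ee_pos(),'shape') else np.array(bot.current_ee_pos())*1000,1),np.round(f,1),np.round(bot.current_ft_torque(),2))
    if np.linalg.norm(f+[0,0,2.8])>18: break
print(bot.current_clock())
E
```

```text
[0.57668861 0.04761794 0.15242531] [ 0.26672817 -0.18402684 -1.90029963]
[577.2  47.6 151.3] [ 0.3  0.3 -2.5] [ 0.03 -0.17 -0.02]
[577.   47.6 150.1] [-0.6  1.3 -2.5] [ 0.01 -0.15  0.02]
[576.9  47.6 148.9] [ 0.4 -0.2 -2.8] [ 0.08 -0.21 -0.02]
[576.9  47.6 147.9] [ 1.3  0.3 -2.2] [ 0.06 -0.15 -0.02]
[576.9  47.6 146.9] [ 0.1 -0.3 -2.1] [ 0.06 -0.1  -0.03]
[576.9  47.6 145.9] [ 0.2  0.1 -1.9] [ 0.08 -0.2   0.03]
[576.9  47.6 144.9] [-0.1 -0.1 -2.4] [ 0.09 -0.18 -0.02]
[576.9  47.6 143.9] [-0.2  1.2 -2.7] [ 0.02 -0.12 -0.  ]
[576.9  47.6 142.9] [-0.5 -0.6 -2.8] [ 0.06 -0.11 -0.  ]
[577.   47.6 142. ] [ 0.5  0.3 -3.3] [ 0.05 -0.21 -0.02]
[577.1  47.5 141. ] [ 0.5 -1.2 -2.9] [-0.05 -0.31 -0.02]
[577.2  47.4 140. ] [ 1.5 -0.9 -3.4] [-0.16 -0.44 -0.  ]
[577.2  47.4 139.1] [ 2.  -1.9 -2.5] [-0.29 -0.48  0.03]
[577.2  47.4 138.1] [ 1.7 -2.8 -2.8] [-0.38 -0.4  -0.02]
[577.2  47.4 137.1] [ 2.4 -2.3 -2.1] [-0.51 -0.49 -0.01]
[577.2  47.4 136.1] [ 2.  -2.3 -1.7] [-0.58 -0.54  0.05]
[577.2  47.4 135.1] [ 1.8 -2.6 -0.4] [-0.65 -0.58 -0.06]
[577.2  47.4 134.1] [ 1.5 -3.3  0.1] [-0.78 -0.66 -0.02]
[577.2  47.4 133.1] [ 2.4 -4.  -0.7] [-0.87 -0.65 -0.03]
[577.3  47.4 132.4] [ 1.7 -4.1  4.3] [-0.91 -0.47 -0.03]
[577.3  47.4 132.4] [-0.5 -4.1  8.6] [-0.79  0.1  -0.  ]
23.875
```

It fits: it slid 18 mm down and stopped firmly at washer height. I'll ease the side load, push a bit further to confirm it's seated, and look.

```bash
python3 - <<'E'
from h import *
for p in([.5772,.0472,.1305],[.5772,.0472,.1295],[.5772,.0472,.1285]):
    bot.line_to(p,max_speed=.03); bot.hold(.2); print(np.round(np.array(bot.current_ee_pos())*1000,1),np.round(fz(),1),np.round(bot.current_ft_torque(),2))
print(bot.current_opening()*92,bot.current_grip_force(),bot.current_clock(),Ro.from_rotvec(bot.current_tool_rot()).as_matrix()[:,2])
d=bot.read_camera("side")["pixels"]
cv2.imwrite("pics/fin.png",cv2.resize(d[130:280,230:420],None,fx=4,fy=4,interpolation=cv2.INTER_CUBIC))
E
```

```text
[577.4  47.4 132.3] [-2.3 -4.3 11.1] [-0.6   0.4  -0.04]
[577.4  47.4 132.3] [-4.8 -4.7 16.9] [-0.54  0.91  0.01]
[577.5  47.4 132.3] [-8.4 -2.7 21.4] [-0.56  1.39 -0.03]
35.87365752576799 49.893769354966935 25.225 [ 5.79187716e-04 -1.16284617e-04 -9.99999826e-01]
```

View pics/fin.png

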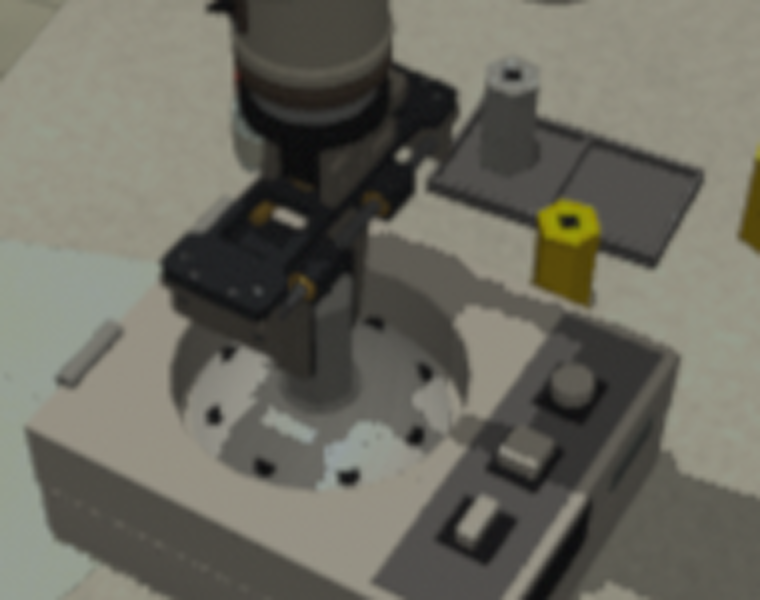

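The nut has disappeared into the socket, whose rim sits on the washer at about (320,390). The socket is upright and held, the other one stands in the tray, and the keys are up.

```bash
python3 -c "
from workcell import bot
print(bot.job_done())"
```

```text
the job is handed in; nothing more can be done
None
```

The job is handed in at about 25 s on the robot's clock: the keys were pressed round, square, bar; the first socket tried fits and is held upright, fully home on the nut; the other socket still stands in the tray, and nothing else was handled.

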